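# Thread the clean-out plug into the dust duct

## Robot

A 6-joint arm with a two-finger parallel gripper is mounted at the origin on the work surface. World frame = base frame: x ahead of the robot, y to its left, z up, the work surface at z = 0. Lengths are in m, angles in degrees, forces in N, time in s.
With the tool pointing down it reaches from about 0.375 to 0.9 m from the base axis. Payload 3.1 kg.
Tool frame: the origin (TCP) lies midway between the tips of the shut fingers; the grasp point (between the pads) lies 19 mm behind it; x points along the fingers, z is the direction in which the jaws open and shut, and the axes are right-handed (so a half turn about x gives the same grasp; the last joint's range is limited). The gripper opens to 87 mm and grips with 3 to 60 N. Pads are 19 mm wide; open, the fingers measure 117 mm over their backs; the gripper's body (75 mm by 190 mm) begins 51 mm behind the grasp point.
Start: joints at [64.372, 30.224, 82.088, -0, 67.689, -10.227], TCP at [0.166, 0.603, 0.223] pointing down, gripper open.
Joint ranges: [-176.69, 176.69], [-43.24, 126.21], [12.49, 139.97], [-82, 262], [0, 151.66], [-163.58, 163.58]. Speed limits (degrees/s): [159.86, 159.86, 180, 180, 180, 180].

## Interface

Orientations are given as a 3x3 rotation matrix whose columns are the frame's x, y, z axes.
In Python, from rig import * gives the robot as it stands.
- The arm moves only by the tool play_rows, never from a script. Its argument "rows" is a list that holds one entry, the list of rows, each a list of 7 numbers: the shift along the tool's x, y, z in m, then the turn, a rotation vector about the tool's x, y, z in degrees, then the finger opening in m, from 0 to 0.087. A call has 1 to 12 rows; each row is the pose to reach, as a shift and turn from the pose commanded when the call began, along the tool's axes at that moment; what a row does not reach only later rows make up. A row lasts 1/10 s, in which the tool goes at most 50 mm and 8.59 degrees, less where a joint would pass 70% of its speed; a pose out of reach is approached as far as the arm can. A call with a gripper value outside its range is refused whole. The fingers move at their own pace and stop on an object; the grip force is fixed at half the most. Time passes only in rows, so rows that repeat a pose let the fingers close. It gives the time, the measured TCP pose, the force and the opening at its end, in the units of the state.
- read_state(): the state, without advancing time (a new reading comes with each control period).
- capture(name): name is "scene" or "top"; returns a dict with "pixels" (400x640x3 uint8, red, green, blue), "intrinsics" (3x3 intrinsics, pixels), "rvec" (rotation vector, rad) and "tvec" (3), from world to camera coordinates, as OpenCV has them. Camera axes: x right, y down, z forward; pixel columns grow to the right and rows downward; lengths in m; the calibration is good to about 2 mm. A picture is of the moment at which its call begins. There is no depth.
- hand_in(): hands the job in, once; it reports no verdict.
Trained networks look in the newest picture that a camera, given by its name, has taken for a name from the list of things; names that differ only in an ending like _2 or _b are one class to them, and where a whole thing is asked for, a point or a joint stands for the part that bears it (a point fixed in the world has none). Each returns a list of dicts, best first, with "p" (0 to 1); they miss things now and then, are a little off and sometimes report something else, mostly with a low value. They report only what shows in the picture. A call takes as long as a camera call. They do not tell look-alikes from the thing itself.
- trace(camera, target): "mask" (400x640 bool, what is visible of it) and "at" ([column, row] in pixels, amid what is visible of it).
The state is a dict: "time_s": time; "joint_positions": joint angles; "qvel": joint speeds; "tau": joint torques, N m; "position": TCP position; "tcp_rot": TCP orientation; "force": force on the tool from outside, world axes, zero at the start; "moment": the same for the moment, N m; "opening": opening from 0.0 (shut) to 1.0 (fully open).
Only numpy, scipy, OpenCV 4.12 (cv2) and the standard library are available. Lean on these libraries where they do the work, as an engineer would, in place of code of your own. Each camera call takes 0.05 s, during which the arm holds its last target.

## Task

Close the clean-out neck of the grey dust duct with the orange plug from the wooden rack: stand the plug level in the neck with its white stripe over one of the neck's white marks, so that it rests up on the thread lip, and let go. Then take it again, turn it backward (anticlockwise seen from above) until it drops off the lip into the thread start, and drive it forward (clockwise) until its flange is fully home on the neck's rim; then let go. Do not tilt or force the plug in the thread, and leave the blue plug and the other things on the bench where they are.

Things in the scene. Friction and masses are not known exactly. Their poses are not given: they have to be found in the camera images.
- plug_grip (a point): Centre of the orange plug's grip block, half-way up it. z: up the plug's axis; x: along the grip's length to the end with the white stripe. Grip 62 mm long (x), 32 wide (y), 28 high. The lowest point of the plug's nose is 52.4 mm below this point. Mass 0.13 to 0.21 kg. Starts upright in one of the rack's two pockets, stripe roughly along the rack's x.
- plug_flange (a point): Centre of the underside of the orange plug's round flange (66 mm across, 6 mm thick), 20 mm below the grip's centre. Below it is a 39 mm round body 32.4 mm long with a tapered nose.
- plug_lug (a point): Outer lower edge of the thread lug on the stripe's side, 26 mm from the plug's axis, 18.4 mm below the flange's underside. There are three such lugs, 120 degrees apart, each 22 degrees wide and 5 mm high.
- port_mouth (a point): Centre of the rim of the neck on the grey duct, 140 mm above the bench; fixed in a run; z up, y along the duct. Neck: 66 mm outside, bore 56 mm; duct 86 mm thick, 270 long. Right-hand three-start thread, lead 36 mm (sinks 1 mm per 10 degrees clockwise), alike every 120 degrees. Plug home: flange on the rim, grip centre 20 mm above this point. Sideways play 2 mm.
- port_mark (a point): One of three white marks on the rim (33 mm out, at 42 degrees anticlockwise from the port_mouth x axis, others 120 degrees on). With the stripe here the lugs rest mid-lip and the grip's centre is 34.5 mm above port_mouth. From here: 37 to 62 degrees backward it drops 7 to 10 mm (once not held up); after that, driven forward, it is home 8 degrees clockwise past this mark, tight 13 more.
- port_start (a point): Middle of one of the three openings of the thread, where a lug can drop: they span 68 to 115 degrees anticlockwise from the port_mouth x axis (plus multiples of 120). This point: 25 mm out, 5 mm below the rim, level with the top of the lip. The lip is flat on top, spans 5 to 68 degrees, inner radius 22 mm.
- port_stop (a point): One of three stops, at 0 degrees of the port_mouth x axis (and 120, 240); this point is level with the lip. It stands 4 mm higher than the lip and reaches down through the thread: lugs cannot pass it either way. So a lug on the lip can only go backward off its end, and one that has dropped stops 62 degrees backward of the mark.
- rack: Fixed wooden rack, 80 mm (x) by 176 (y) by 76 high; origin under its centre on the bench. Two pockets, centres at y = +41 and -41 mm. A plug hangs in each by its flange on ledges 42 mm above the bench, grip along x. Cheeks 76 mm high run along the grip's flats, 19 mm from them, so take a plug there by the grip's two ends (62 mm apart); beyond the ends it is free above 45 mm.
- spare_grip (a point): Centre of the grip of the blue plug, of the same shape as the orange one, with a yellow stripe; it stands in the other pocket and stays there.
- glue: Yellow glue bottle, 56 mm across, 150 mm high, upright; origin under its centre. Leave it alone.
- offcut: Wood offcut lying on the bench, 90 x 45 x 20 mm; origin under its centre. Leave it alone.
- screwdriver: Screwdriver lying on the bench. Leave it alone.
- brush: Bench brush lying on the bench. Leave it alone.
- push_stick: Flat green push stick about 240 mm long, 12 mm thick, lying on the bench. Leave it alone.
- cup: Steel cup, 72 mm across, 90 mm high, upright. Leave it alone.
Not all that is in view belongs to the job. What is shaped like the part that bears plug_grip but green or pink is not meant.

How it is judged:
By the outcome, as a careful person would: the job done as asked, in the order asked, and still so for the second after the job is handed in, with the robot touching nothing.
It also fails if it takes over 48 s, if anything falls off the work surface, if the arm or the gripper's body presses on something with over 40 N, if the wrist force passes 120 N, or if a joint passes its speed limit or range.

## Working session

There is one attempt and no reset: what is moved stays moved. The work goes in short steps, Python scripts to look and compute and a tool call to move; the robot and the scene stay as the last step left them, time stands still between calls to the robot, and variables do not carry over. Pictures are saved under pics/ and viewed, and the job is handed in when it is done.

Besides the shell and the picture viewer there is one more tool, called after ">>>" as a command line: name --argument value ..., lists and objects as JSON in quotes. play_rows: Moves the arm, as the interface text tells. Its arguments: {"type":"object","properties":{"rows":{"type":"array"}},"required":["rows"]}

```bash
mkdir -p pics; ls
python3 - <<'E'
from rig import *
import cv2
s=read_state(); print({k:s[k] for k in ['time_s','position','tcp_rot','opening','force']})
for n in ['scene','top']:
    c=capture(n); cv2.imwrite(f'pics/{n}0.png',c['pixels'][:,:,::-1]); print(c['intrinsics'],c['rvec'],c['tvec'])
    for t in ['plug_grip','plug_flange','port_mouth','port_mark','port_start','port_stop','rack','spare_grip']:
        r=trace(n,t); print(n,t,[(round(d['p'],2),d['at'],int(d['mask'].sum())) for d in r[:4]])
E
```

```text
pics
{'time_s': 0.0, 'position': array([0.16561613, 0.60188282, 0.22155915]), 'tcp_rot': array([[-9.62314427e-04, -9.64083131e-01,  2.65598926e-01],
       [-1.97398251e-03,  2.65600363e-01,  9.64081195e-01],
       [-9.99997589e-01,  4.03461608e-04, -2.15867430e-03]]), 'opening': 0.9976375833613615, 'force': array([-0.05792642,  0.60559612, -0.23369179])}
[[495.81986735   0.         312.00111206]
 [  0.         495.81986735 191.74730955]
 [  0.           0.           1.        ]] [ 0.77070571  2.68292016 -0.99556291] [ 0.42912303 -0.24146342  1.70085639]
scene plug_grip [(0.75, [363.1, 276.2], 485), (0.64, [382.4, 234.9], 448), (0.64, [413.9, 210.6], 465), (0.29, [213.9, 175.3], 1054)]
scene plug_flange [(0.64, [265.0, 132.0], 2738), (0.62, [386.1, 233.8], 420), (0.59, [416.0, 213.9], 429), (0.59, [361.7, 277.8], 516)]
scene port_mouth [(0.72, [267.3, 134.8], 2679)]
scene port_mark [(0.79, [265.7, 137.5], 2810), (0.54, [213.2, 175.2], 956)]
scene port_start [(0.74, [265.9, 132.6], 2842)]
scene port_stop [(0.94, [268.9, 135.7], 2798)]
scene rack [(0.79, [368.7, 236.9], 1548), (0.6, [
[... 156 characters left out ...]
28.60665478]
 [  0.         449.78827766 202.47480488]
 [  0.           0.           1.        ]] [ 2.11578733 -2.14043819  0.13615354] [0.1455432  0.55115137 0.97415908]
top plug_grip [(0.87, [263.4, 294.7], 712), (0.82, [251.2, 238.7], 679), (0.65, [222.7, 193.2], 673)]
top plug_flange [(0.96, [263.2, 294.7], 758), (0.92, [246.7, 238.9], 690), (0.74, [222.4, 189.2], 689)]
top port_mouth [(0.88, [487.2, 203.6], 5667)]
top port_mark [(0.65, [488.2, 202.3], 5816), (0.63, [367.5, 125.7], 759)]
top port_start [(0.61, [487.8, 204.2], 5953)]
top port_stop [(0.77, [488.1, 201.3], 5823)]
top rack [(0.81, [267.5, 239.3], 1702), (0.73, [250.8, 238.6], 675)]
top spare_grip [(0.8, [286.5, 235.4], 728)]
```

View pics/scene0.png

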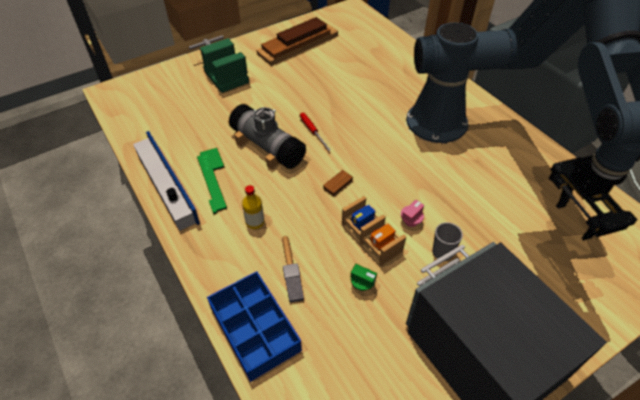

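View pics/top0.png

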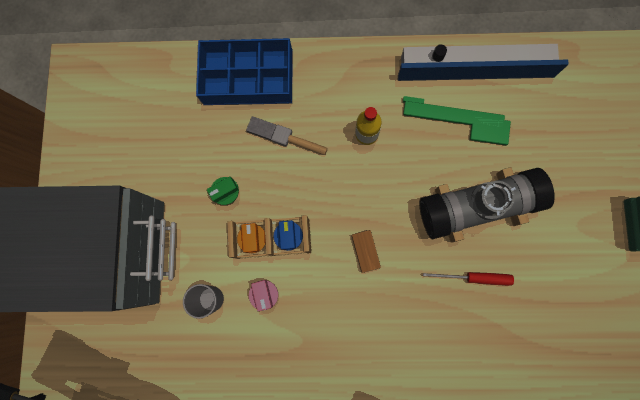

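Run:
```python
import cv2
i=cv2.imread('pics/top0.png')
cv2.imwrite('pics/top0a.png',cv2.resize(i[180:320,180:360],None,fx=4.4,fy=4.2,interpolation=cv2.INTER_CUBIC))
cv2.imwrite('pics/top0b.png',cv2.resize(i[150:260,420:550],None,fx=5,fy=5,interpolation=cv2.INTER_CUBIC))
```

```text
(no output)
```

View pics/top0a.png

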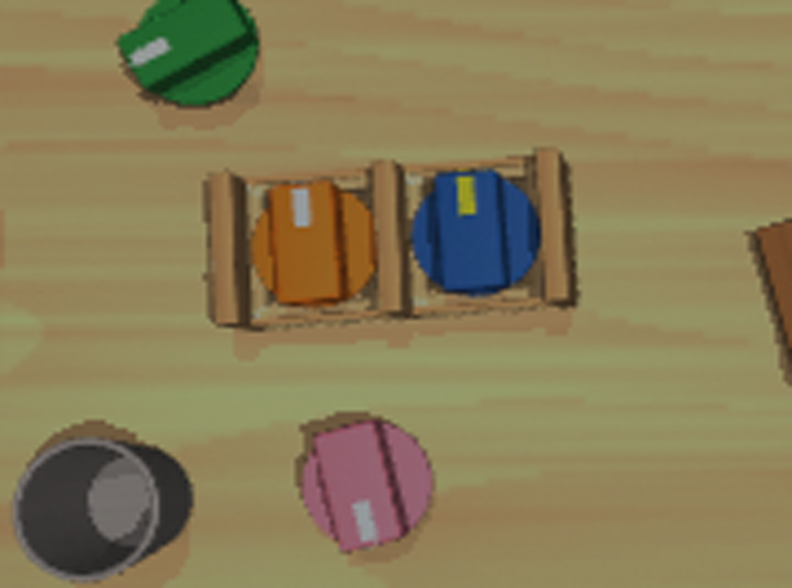

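View pics/top0b.png

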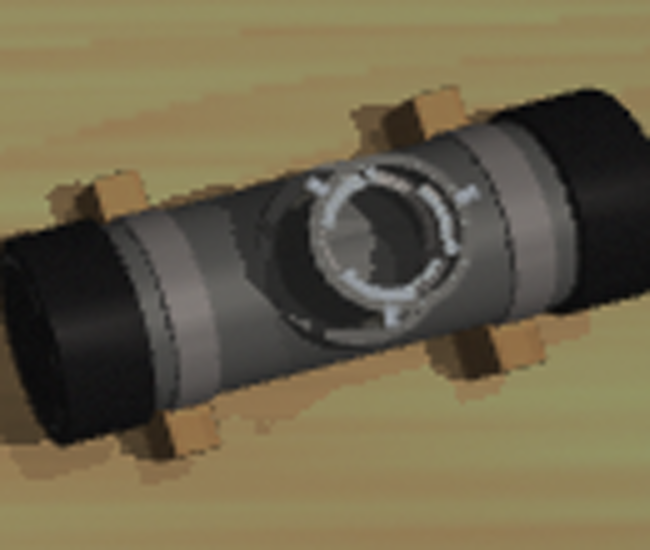

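The top view shows the orange plug at about (250,238) with its stripe toward the image top, and the neck rim at about (496,197). Its marks are near (483,187), (513,189) and (498,213). Next I fit both precisely.

```bash
cat > h.py <<'E'
import numpy as np,cv2
from rig import *
def proj(c,P):
    return cv2.projectPoints(np.asarray(P,float).reshape(-1,1,3),c['rvec'],c['tvec'],c['intrinsics'],None)[0].reshape(-1,2)
def back(c,uv,z):
    R=cv2.Rodrigues(c['rvec'])[0]; C=-R.T@c['tvec']
    d=R.T@np.linalg.inv(c['intrinsics'])@np.array([uv[0],uv[1],1.]); return C+d*(z-C[2])/d[2]
def parts(x,y,z,a):  # grip centre; returns list of convex point sets
    ca,sa=np.cos(a),np.sin(a); T=lambda P:[(x+ca*p-sa*q,y+sa*p+ca*q,z+r) for p,q,r in P]
    g=T([(i*.031,j*.016,k*.014) for i in(-1,1) for j in(-1,1) for k in(-1,1)])
    t=np.linspace(0,2*np.pi,48)
    f=T([(.033*np.cos(u),.033*np.sin(u),h) for u in t for h in(-.014,-.020)])
    return g,f
def sil(c,ps,S=4):
    m=np.zeros((400*S,640*S),np.uint8)
    for p in ps:
        q=(proj(c,p)+.5)*S-.5
        cv2.fillConvexPoly(m,cv2.convexHull(np.round(q).astype(np.int32)),1)
    return cv2.resize(m.astype(np.float32),(640,400),interpolation=cv2.INTER_AREA)
def orange(c):
    hsv=cv2.cvtColor(c['pixels'],cv2.COLOR_RGB2HSV).astype(int)
    return hsv
E
python3 - <<'E'
from h import *
for n in['top','scene']:
    c=capture(n); p=c['pixels']; 
    R=cv2.Rodrigues(c['rvec'])[0]; print('cam',-R.T@c['tvec'])
    hsv=orange(c)
    pts=[(250,238),(262,240),(249,229),(240,222)] if n=='top' else [(383,236),(390,245)]
    for u,v in pts: print(u,v,p[v,u],hsv[v,u])
c=capture('top')
for nm,uv,z in [('orange',(249.7,236),.076),('port',(496,197.3),.14),('m1',(420+317/5,150+185/5),.14),('m2',(420+467/5,150+195/5),.14),('m3',(420+390/5,150+315/5),.14)]:
    print(nm,back(c,uv,z))
i=c['pixels'][:,:,::-1]
cv2.imwrite('pics/neck.png',cv2.resize(i[178:220,470:524],None,fx=14,fy=14,interpolation=cv2.INTER_CUBIC))
c=capture('scene');i=c['pixels'][:,:,::-1]
cv2.imwrite('pics/neck_s.png',cv2.resize(i[95:165,225:310],None,fx=9,fy=8.5,interpolation=cv2.INTER_CUBIC))
E
```

```text
cam [0.39536027 0.11235545 1.05119126]
250 238 [149  94  29] [ 16 205 149]
262 240 [150  95  31] [ 16 202 150]
249 229 [149 154 156] [ 99  11 156]
240 222 [148 112  71] [ 16 133 148]
cam [1.03057116 0.87704382 1.14196358]
383 236 [205 111  16] [ 15 235 205]
390 245 [191 135  72] [ 16 159 191]
orange [0.47630249 0.31114326 0.076     ]
port [ 0.54386313 -0.20395235  0.14      ]
m1 [ 0.56553205 -0.17989573  0.14      ]
m2 [ 0.56049513 -0.24016866  0.14      ]
m3 [ 0.511644  -0.2058236  0.14     ]
```

View pics/neck.png

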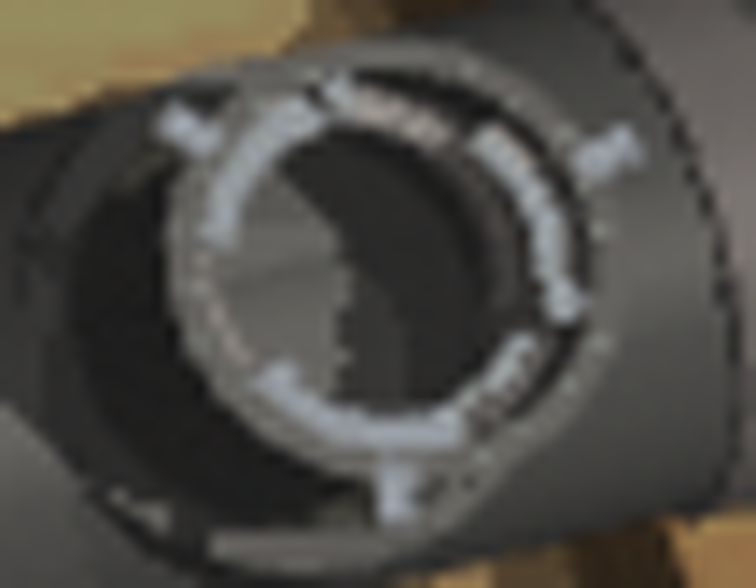

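View pics/neck_s.png

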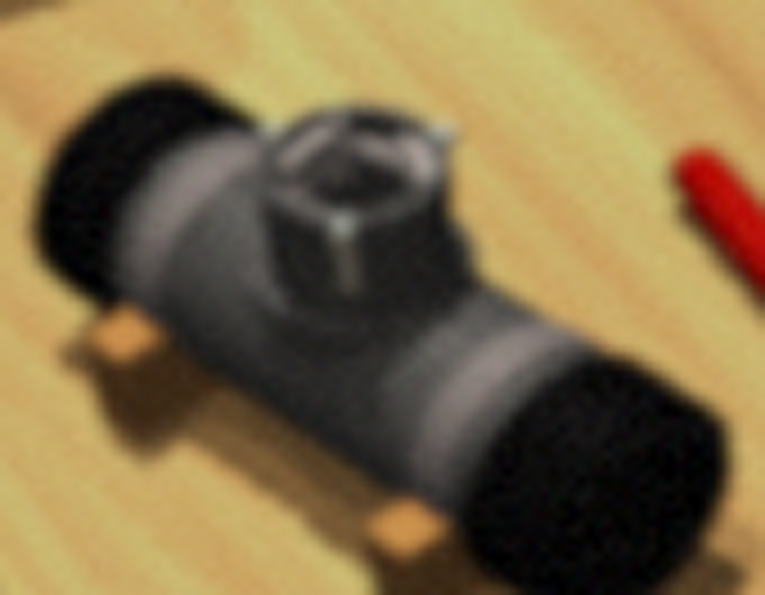

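The zoom shows the three marks at about (483.6,187.3), (513.2,189.1) and (498.4,213.4). I fit the neck's pose from them, and the plug's pose from its silhouette.

```bash
cat >> h.py <<'E'
from scipy.optimize import minimize
def fitplug(c,x0,z,zfree=False,roi=None):
    hsv=orange(c); d=(abs(hsv[...,0]-15)<=4)&(hsv[...,1]>185)&(hsv[...,2]>60)
    ps=sil(c,parts(x0[0],x0[1],z,x0[2])); box=cv2.dilate((ps>0).astype(np.uint8),np.ones((11,11)))>0
    d=d&box; d=cv2.morphologyEx(d.astype(np.uint8),cv2.MORPH_CLOSE,np.ones((5,5)))
    D=d.astype(np.float32)
    f=lambda v:np.abs(sil(c,parts(v[0],v[1],v[3] if zfree else z,v[2]),8)-D)[box].sum()
    v0=list(x0)+([z] if zfree else [])
    S=[v0]+[[a+(dd if i==k else 0) for k,a in enumerate(v0)] for i,dd in enumerate([.006,.006,.15]+([.006] if zfree else []))]
    r=minimize(f,v0,method='Nelder-Mead',options=dict(initial_simplex=S,xatol=1e-5,fatol=.05,maxiter=400))
    return r.x,r.fun,D
E
python3 - <<'E'
from h import *
c=capture('top')
M=np.array([(190,130),(605,155),(397,495)])/14.+[470,178]-.5+.5/14
from scipy.optimize import least_squares
def f(v):
    P=[(v[0]+v[3]*np.cos(v[2]+k*2*np.pi/3),v[1]+v[3]*np.sin(v[2]+k*2*np.pi/3),.14) for k in(0,2,1)]
    return (proj(c,P)-M).ravel()
r=least_squares(f,[.545,-.207,.96,.033],x_scale=[.01,.01,.1,.01]);print('port',r.x,np.degrees(r.x[2]),r.fun)
s=capture('scene')
Ms=np.array([(268,135),(345,225),(447,130)])/[9,8.5]+[225,95]-.5
for uv in Ms: print(back(s,uv,.14))
for n,cc in(('top',c),('scene',s)):
    x,fv,D=fitplug(cc,[.475,.311,0.05],.062); print(n,x[:2],np.degrees(x[2]),fv,D.sum())
    x,fv,D=fitplug(cc,[.475,.311,0.05],.062,True); print(n,x,np.degrees(x[2]),fv)
E
```

```text
port [ 0.54636735 -0.20795725  0.97529997  0.03455096] 55.880571923493726 [ 0.01848047  0.0786842   0.05761141 -0.05944204 -0.07548493 -0.01891002]
[ 0.56735378 -0.23525278  0.14      ]
[ 0.56818734 -0.17744574  0.14      ]
[ 0.51403394 -0.20437851  0.14      ]
top [0.4740395  0.31352624] 6.024454890149466 95.25 630.0
top [0.47401409 0.31342379 0.14555151 0.06327324] 8.339486992566947 98.625
scene [0.47767032 0.31185222] 3.1415371326306047 86.265625 434.0
scene [0.47717635 0.3116963  0.045221   0.06161589] 2.590972284183192 85.875
```

Run:
```python
from h import *
out=[]
for n in('top','scene'):
    c=capture(n); x,fv,D=fitplug(c,[.475,.311,0.07],.062)
    u,v=np.round(proj(c,[[.475,.311,.062]])[0]).astype(int); sl=(slice(v-22,v+23),slice(u-26,u+26))
    a=c['pixels'][sl][:,:,::-1]; b=np.dstack([D[sl]*255]*3).astype(np.uint8); e=np.dstack([sil(c,parts(x[0],x[1],.062,x[2]))[sl]*255]*3).astype(np.uint8)
    out.append(cv2.resize(np.hstack([a,b,e]),None,fx=5,fy=5,interpolation=cv2.INTER_NEAREST))
cv2.imwrite('pics/m.png',np.vstack(out))
```

```text
(no output)
```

View pics/m.png

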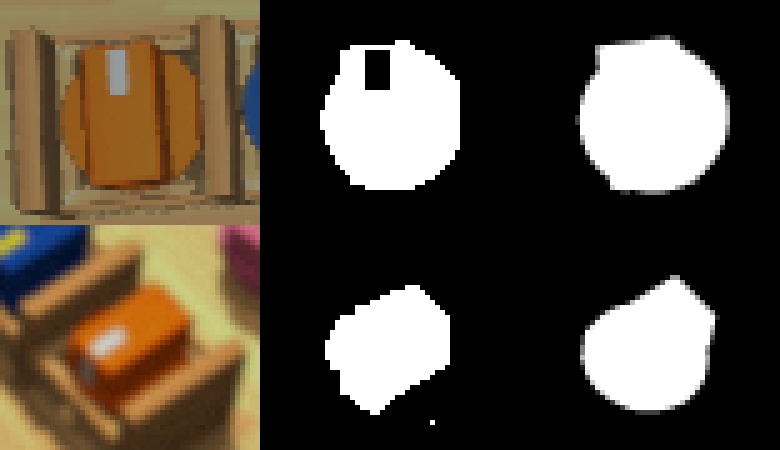

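Run:
```python
from h import *
c=capture('top'); u,v=np.round(proj(c,[[.475,.311,.062]])[0]).astype(int)
def fit(c,C,P,z0):
    P=np.array(P)/5.+[u-26,v-22]-.5
    from scipy.optimize import least_squares
    def f(w):
        ca,sa=np.cos(w[2]),np.sin(w[2])
        return (proj(c,[(w[0]+ca*p-sa*q,w[1]+sa*p+ca*q,z0+r) for p,q,r in C])-P).ravel()
    r=least_squares(f,[.475,.311,.05],x_scale=[.01,.01,.1]); print(r.x,np.degrees(r.x[2]),r.fun.round(2))
# top face corners
fit(c,[(.031,.016,.014),(.031,-.016,.014),(-.031,-.016,.014),(-.031,.016,.014)],[(85,45),(156,41),(163,182),(90,186)],.062)
c=capture('scene'); u,v=np.round(proj(c,[[.475,.311,.062]])[0]).astype(int)
# scene: order found by eye, y minus 225
fit(c,[(.031,.016,.014),(.031,-.016,.014),(-.031,-.016,.014)],[(115,372-225),(68,345-225),(150,285-225)],.062)
x=np.array([.475,.311]);
i=cv2.resize(capture('top')['pixels'][200:270,215:320,::-1],None,fx=7.6,fy=7.6,interpolation=cv2.INTER_CUBIC);cv2.imwrite('pics/o.png',i)
```

```text
[0.47385192 0.31220553 0.05713374] 3.2735221029595527 [-0.12  0.02  0.21 -0.19 -0.01 -0.02 -0.08  0.19]
[0.47893881 0.31537456 0.16362964] 9.375287611617068 [-0.34  1.58  0.23 -0.54  0.11 -1.12]
```

View pics/o.png

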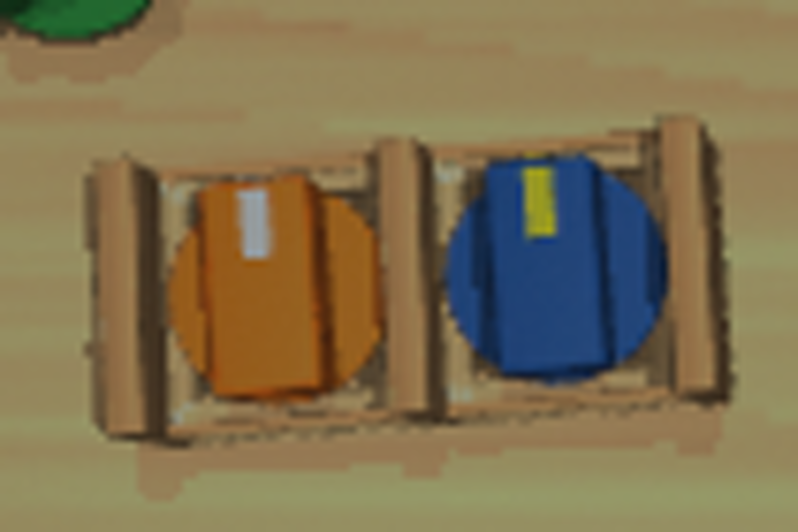

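The top view's corner fit puts the orange plug at (0.474, 0.312) with yaw about 3.5°. The neck is at about (0.5465, -0.208), with a mark at 55.9° mod 120. The scene camera reads both about 3 mm further out in x. I'll approach now.

```bash
cat >> h.py <<'E'
def Rd(deg):
    a=np.radians(deg);c,s=np.cos(a),np.sin(a)
    return np.array([[0,-s,c],[0,c,s],[-1,0,0.]])
def rows(*T):
    s=read_state();R=np.array(s['tcp_rot']);p=np.array(s['position'])
    print('t',s['time_s'],'p',p.round(4),'yaw',np.degrees(np.arctan2(R[1,2],R[0,2])).round(2),'q',np.array(s['joint_positions']).round(1),'F',np.array(s['force']).round(1),'M',np.array(s['moment']).round(2),'op',round(s['opening']*87,1),'tilt',R[2,1].round(4),R[2,2].round(4))
    for x,y,z,a in T:
        d=R.T@(np.array([x,y,z])-p); w=np.degrees(cv2.Rodrigues(R.T@Rd(a))[0].ravel())
        print(np.r_[d.round(4),w.round(1)].tolist())
E
python3 - <<'E'
from h import *
rows((.30,.42,.27,35),(.475,.312,.20,3.5))
c=capture('top')
for z,uv in((0,(165,250)),(.22,(120,250))):print(back(c,uv,z))
E
```

```text
t 1.45 p [0.1659 0.6025 0.2225] yaw 74.6 q [ 64.4  30.2  82.1   0.   67.7 -10.2] F [-0.2 -0.4 -0.5] M [-0.    0.    0.06] op 86.9 tilt 0.0 -0.0
[-0.0475, -0.1777, -0.1404, 39.6, -0.0, -0.0]
[0.0225, -0.3751, -0.198, 71.1, -0.0, -0.0]
[0.45199696 0.526304   0.        ]
[0.44105951 0.52448264 0.22      ]
```

>>> play_rows --rows '[[[-0.0475,-0.0445,-0.035,8,0,0,0.087],[-0.0475,-0.089,-0.07,16,0,0,0.087],[-0.0475,-0.133,-0.105,24,0,0,0.087],[-0.0475,-0.178,-0.14,32,0,0,0.087],[-0.03,-0.218,-0.152,40,0,0,0.087],[-0.01,-0.257,-0.164,48,0,0,0.087],[0.01,-0.297,-0.175,56,0,0,0.087],[0.0225,-0.337,-0.187,64,0,0,0.087],[0.0225,-0.375,-0.198,71.1,0,0,0.087],[0.0225,-0.375,-0.198,71.1,0,0,0.087],[0.0225,-0.375,-0.198,71.1,0,0,0.087]]]'

```text
time_s: 2.6
position: [0.476, 0.3111, 0.1997]
tcp_rot: [[-0.001, -0.059, 0.998], [0.0, 0.998, 0.059], [-1.0, 0.0, -0.001]]
force: [-0.7, 0.3, 0.5]
opening: 1.002
```

Run:
```python
from h import *
rows((.4752,.312,.10,3.5),(.4752,.312,.052,3.5))
c=capture('top');cv2.imwrite('pics/a.png',cv2.resize(c['pixels'][150:320,180:420,::-1],None,fx=3.3,fy=3.3))
```

```text
t 2.6 p [0.476  0.3111 0.1997] yaw 3.37 q [21.9 27.5 91.7  0.  60.8 18.5] F [-0.7  0.3  0.5] M [-0.02  0.07  0.01] op 87.2 tilt 0.0001 -0.0005
[0.0997, 0.0009, -0.0007, -0.1, -0.0, -0.0]
[0.1477, 0.0009, -0.0007, -0.1, -0.0, -0.0]
```

View pics/a.png

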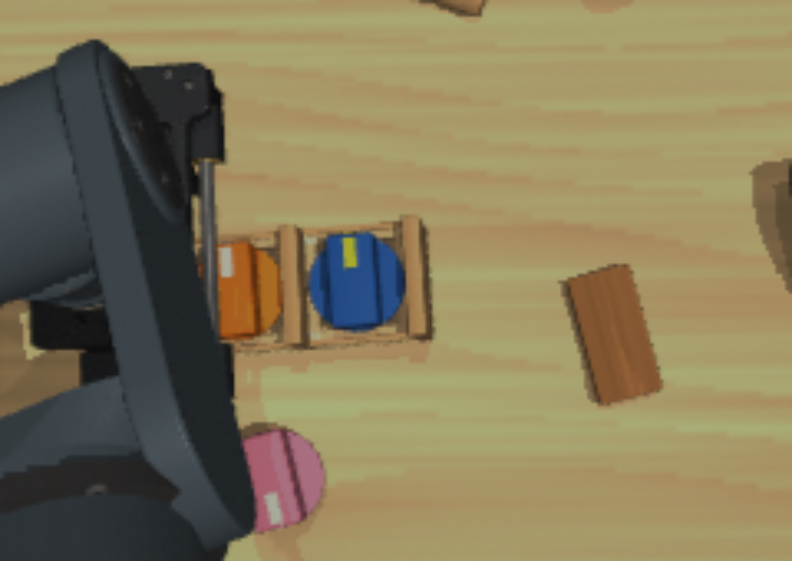

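The gripper is above the orange plug, with its jaws along the rack's x. The fingers pass at crop (205,110) and (225,380), clear of the plug's ends. Descending.

>>> play_rows --rows '[[[0.03,0.0009,0,0,0,0,0.087],[0.06,0.0009,0,0,0,0,0.087],[0.09,0.0009,0,0,0,0,0.087],[0.115,0.0009,0,0,0,0,0.087],[0.135,0.0009,0,0,0,0,0.087],[0.1465,0.0009,0,0,0,0,0.087],[0.1465,0.0009,0,0,0,0,0.087]]]'

```text
time_s: 3.35
position: [0.4727, 0.3136, 0.0526]
tcp_rot: [[-0.003, -0.063, 0.998], [-0.001, 0.998, 0.063], [-1.0, -0.001, -0.003]]
force: [0.2, -0.1, 0.5]
opening: 1.001
```

Run:
```python
from h import *
rows((.4752,.312,.053,3.5))
c=capture('scene');cv2.imwrite('pics/b.png',cv2.resize(c['pixels'][185:285,325:465,::-1],None,fx=5.5,fy=5.5,interpolation=cv2.INTER_CUBIC))
```

```text
t 3.35 p [0.4727 0.3136 0.0526] yaw 3.63 q [22.3 40.  97.7  0.  42.5 18.6] F [ 0.2 -0.1  0.5] M [-0.08  0.05 -0.02] op 87.1 tilt -0.0009 -0.0031
[-0.0004, -0.0018, 0.0024, 0.1, -0.2, 0.0]
```

View pics/b.png

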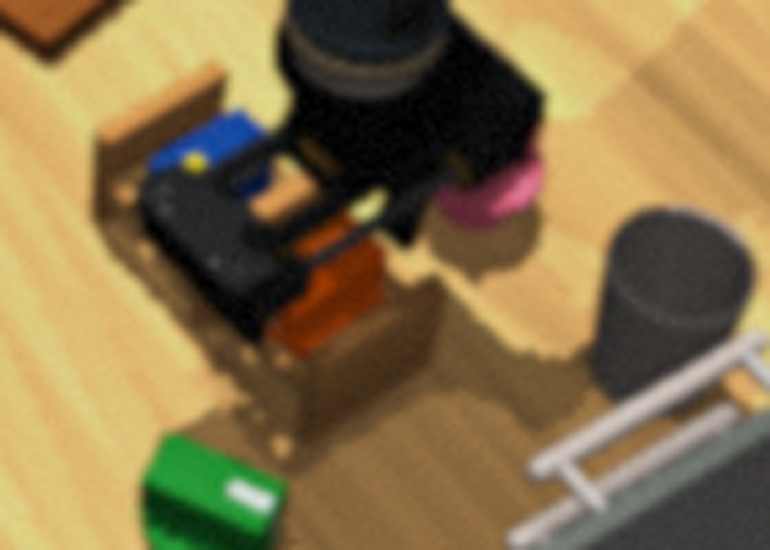

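The fingers straddle the orange plug's ends inside the cheeks. Closing.

>>> play_rows --rows '[[[0,0,0,0,0,0,0.05],[0,0,0,0,0,0,0.05],[0,0,0,0,0,0,0.05],[0,0,0,0,0,0,0.05],[0,0,0,0,0,0,0.05],[0,0,0,0,0,0,0.05],[0,0,0,0,0,0,0.05]]]'

```text
time_s: 4.1
position: [0.4753, 0.3131, 0.0542]
tcp_rot: [[0.001, -0.061, 0.998], [0.0, 0.998, 0.061], [-1.0, 0.0, 0.001]]
force: [-0.9, 0.1, 5.5]
opening: 0.71
```

Run:
```python
from h import *
for i in range(2): rows((.475,.312,.16,3.5))
```

```text
t 4.1 p [0.4753 0.3131 0.0542] yaw 3.5 q [22.1 39.9 97.6 -0.  42.5 18.6] F [-0.9  0.1  5.5] M [-0.17  0.07  0.04] op 61.8 tilt 0.0003 0.0012
[-0.1058, -0.001, -0.0003, -0.0, 0.1, -0.0]
t 4.1 p [0.4753 0.3131 0.0542] yaw 3.5 q [22.1 39.9 97.6 -0.  42.5 18.6] F [-0.9  0.1  5.5] M [-0.17  0.07  0.04] op 61.8 tilt 0.0003 0.0012
[-0.1058, -0.001, -0.0003, -0.0, 0.1, -0.0]
```

>>> play_rows --rows '[[[-0.01,0,0,0,0,0,0.05],[-0.025,0,0,0,0,0,0.05],[-0.045,0,0,0,0,0,0.05],[-0.07,0,0,0,0,0,0.05],[-0.1,0,0,0,0,0,0.05],[-0.13,0,0,0,0,0,0.05],[-0.16,0,0,0,0,0,0.05],[-0.185,0,0,0,0,0,0.05],[-0.195,0,0,0,0,0,0.05],[-0.195,0,0,0,0,0,0.05]]]'

```text
time_s: 5.1
position: [0.4752, 0.3131, 0.2497]
tcp_rot: [[0.002, -0.061, 0.998], [0.001, 0.998, 0.061], [-1.0, 0.001, 0.002]]
force: [-0.2, 0.2, -0.9]
opening: 0.714
```

Run:
```python
from h import *
rows((.51,.05,.25,-30),(.547,-.207,.25,-64.1))
c=capture('scene');cv2.imwrite('pics/c.png',cv2.resize(c['pixels'][125:285,300:500,::-1],None,fx=3.7,fy=3.7,interpolation=cv2.INTER_CUBIC))
```

```text
t 5.1 p [0.4752 0.3131 0.2497] yaw 3.5 q [22.1 24.1 88.6  0.  67.2 18.6] F [-0.2  0.2 -0.9] M [-0.12  0.06 -0.01] op 62.1 tilt 0.0008 0.0024
[-0.0004, -0.2648, 0.0186, 33.5, 0.1, -0.1]
[-0.0006, -0.5236, 0.0399, 67.6, 0.1, -0.1]
```

View pics/c.png

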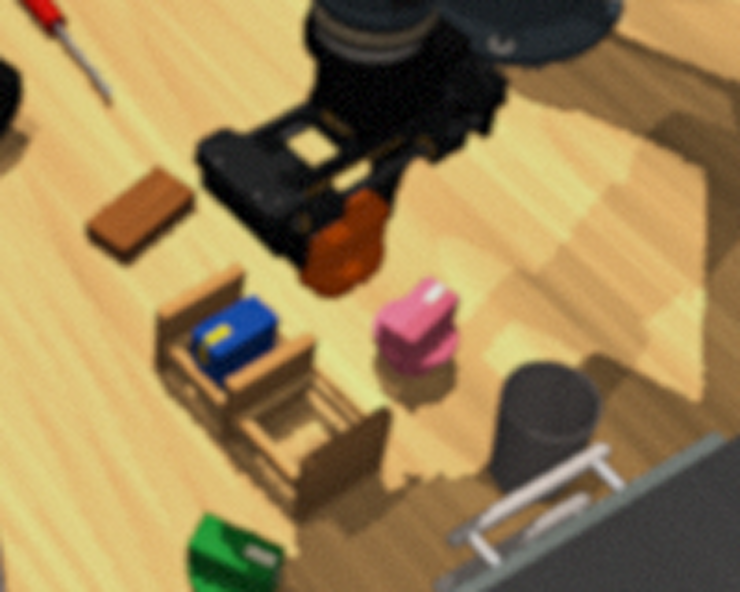

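The plug is in the gripper and upright, and the blue plug is undisturbed. Moving over the neck.

>>> play_rows --rows '[[[0,-0.022,0.0017,3,0,0,0.05],[0,-0.066,0.005,9,0,0,0.05],[0,-0.112,0.0085,15,0,0,0.05],[0,-0.159,0.012,21,0,0,0.05],[0,-0.206,0.0155,27,0,0,0.05],[0,-0.253,0.019,33,0,0,0.05],[0,-0.3,0.0228,39,0,0,0.05],[0,-0.347,0.0264,45,0,0,0.05],[0,-0.394,0.03,51,0,0,0.05],[0,-0.441,0.0336,57,0,0,0.05],[0,-0.488,0.037,63,0,0,0.05],[0,-0.523,0.04,67.6,0,0,0.05]]]'

```text
time_s: 6.35
position: [0.5457, -0.2092, 0.2461]
tcp_rot: [[-0.003, 0.902, 0.432], [0.002, 0.432, -0.902], [-1.0, -0.002, -0.003]]
force: [0.5, -0.0, -1.6]
opening: 0.709
```

>>> play_rows --rows '[[[0.02,0,0,0,0,0,0.05],[0.036,0,0,0,0,0,0.05],[0.036,0,0,0,0,0,0.05]]]'

```text
time_s: 6.65
position: [0.5435, -0.2054, 0.2078]
tcp_rot: [[-0.009, 0.9, 0.436], [0.006, 0.436, -0.9], [-1.0, -0.006, -0.009]]
force: [-0.9, 0.2, -1.4]
opening: 0.711
```

Run:
```python
from h import *
rows((.5465,-.208,.215,-64.1))
for n,sl in(('top',(slice(140,260),slice(410,570))),('scene',(slice(80,190),slice(190,340)))):
    c=capture(n);cv2.imwrite(f'pics/d_{n}.png',cv2.resize(c['pixels'][sl][:,:,::-1],None,fx=5,fy=5,interpolation=cv2.INTER_CUBIC))
rows()
```

```text
t 6.65 p [ 0.5435 -0.2054  0.2078] yaw -64.17 q [-31.7  28.1  89.   -0.   63.6  32.4] F [-0.9  0.2 -1.4] M [-0.07  0.17 -0.04] op 61.9 tilt -0.0058 -0.0091
[-0.0072, 0.0015, 0.0036, -0.1, -0.5, 0.3]
t 6.75 p [ 0.5458 -0.2061  0.2109] yaw -64.1 q [-31.7  27.9  88.8  -0.   63.6  32.4] F [ 1.  -0.9 -2.1] M [-0.06  0.12  0.02] op 62.3 tilt -0.002 -0.0032
```

View pics/d_top.png

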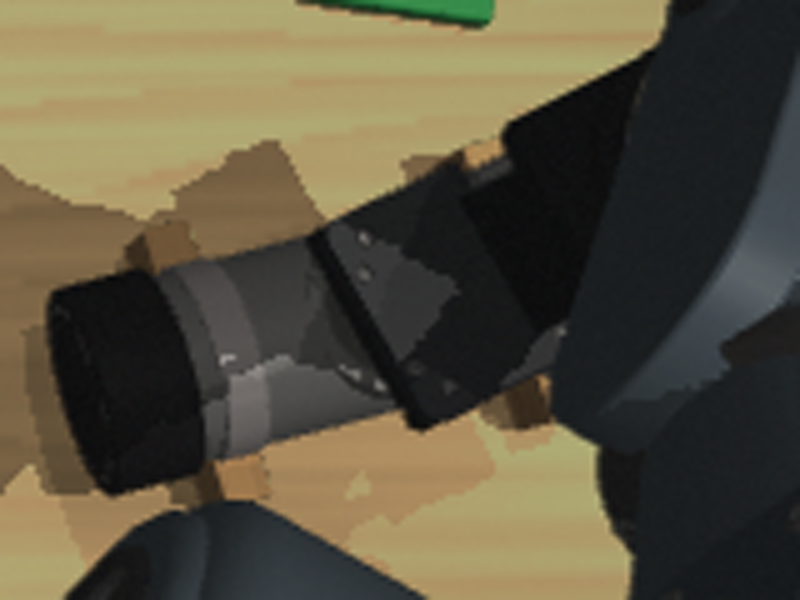

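View pics/d_scene.png

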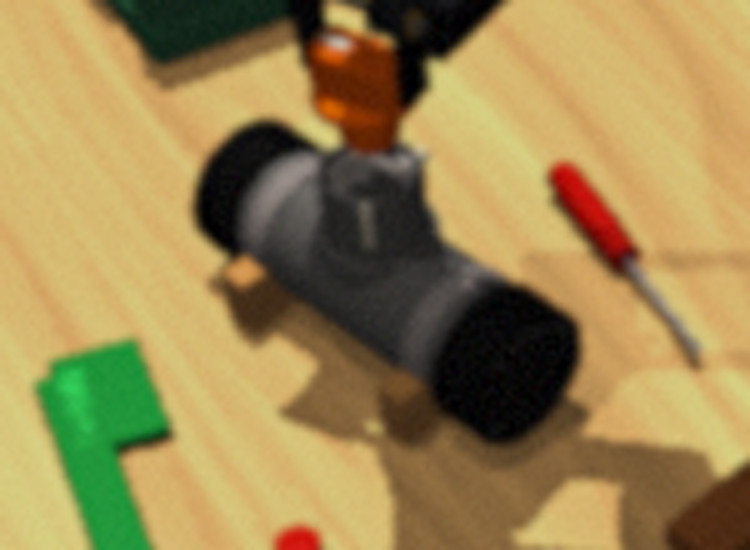

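The scene view shows the plug upright above the neck at crop (360,90), with its stripe toward the camera on the left. The top view is blocked by the arm. I compare the plug and neck in the scene camera.

```bash
cat >> h.py <<'E'
def plugparts(x,y,z,a):
    g,f=parts(x,y,z,a); t=np.linspace(0,2*np.pi,40)
    b=[(x+r*np.cos(u),y+r*np.sin(u),z+h) for u in t for r,h in((.0195,-.020),(.0195,-.044),(.015,-.0524))]
    l=[[(x+r*np.cos(a+u),y+r*np.sin(a+u),z+h) for u in np.radians(np.array([-11,0,11])+k) for r in(.019,.026) for h in(-.0334,-.0384)] for k in(0,120,240)]
    return [g,f,b]+l
def fitscene(c,v0,mode):
    px=c['pixels'].astype(int); hsv=orange(c)
    u,v=proj(c,[v0[:3]])[0].astype(int); S=np.zeros((400,640),bool); S[v-30:v+30,u-30:u+30]=1
    org=(abs(hsv[...,0]-13)<=6)&(hsv[...,1]>190)&(hsv[...,2]>60)&S
    white=(hsv[...,1]<60)&(hsv[...,2]>130)
    dark=(px.sum(2)<140)
    a=np.radians(v0[3]) 
    def f(w):
        m=sil(c,plugparts(w[0],w[1],v0[2],a),8)
        free=~dark&S
        return (org*(1-m)).sum()+ (m*(~org&free&~(white))).sum()
    best=None
    S0=[v0[:2],[v0[0]+.005,v0[1]],[v0[0],v0[1]+.005]]
    r=minimize(f,v0[:2],method='Nelder-Mead',options=dict(initial_simplex=S0,xatol=1e-5,fatol=.02))
    return r.x,r.fun,org,sil(c,plugparts(r.x[0],r.x[1],v0[2],a),8)
E
python3 - <<'E'
from h import *
c=capture('scene')
for z in(.217,.220,.223):
    x,f,o,m=fitscene(c,[.547,-.206,z,-64.1],0); print(z,x,f,o.sum())
x,f,o,m=fitscene(c,[.547,-.206,.220,-64.1],0)
sl=(slice(80,130),slice(235,290))
im=np.hstack([c['pixels'][sl][:,:,::-1],np.dstack([o[sl]*255,m[sl]*255,o[sl]*0]).astype(np.uint8)])
cv2.imwrite('pics/e.png',cv2.resize(im,None,fx=7,fy=7,interpolation=cv2.INTER_NEAREST))
rows()
E
```

```text
0.217 [ 0.54642497 -0.20944131] 82.390625 310
0.22 [ 0.54740144 -0.20609795] 84.296875 310
0.223 [ 0.5486615  -0.20261413] 86.859375 310
t 6.8 p [ 0.5465 -0.2063  0.212 ] yaw -64.09 q [-31.6  27.8  88.7   0.   63.6  32.5] F [ 0.3  0.4 -1.6] M [-0.12  0.1   0.  ] op 61.9 tilt -0.0007 -0.0011
```

View pics/e.png

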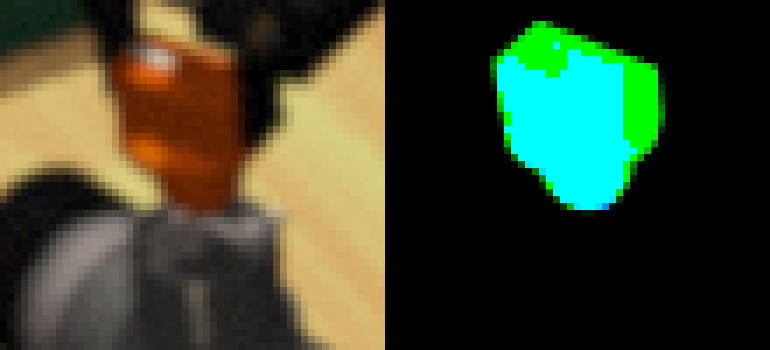

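Run:
```python
from h import *
P=[]
for i in range(6):
    capture('top'); s=read_state(); P.append(s['position'])
print(np.mean(P,0),np.std(P,0))
p=np.mean(P,0); print(Rd(-64.1).T@(np.array([.5475,-.2078,.182])-p))
```

```text
[ 0.54710022 -0.20650106  0.21316696] [8.71502702e-05 2.49942594e-05 2.44438743e-04]
[ 0.03116696 -0.00020775  0.0013431 ]
```

>>> play_rows --rows '[[[0.01,0,0.001,0,0,0,0.05],[0.02,0,0.0013,0,0,0,0.05],[0.028,0,0.0013,0,0,0,0.05],[0.031,0,0.0013,0,0,0,0.05],[0.031,0,0.0013,0,0,0,0.05],[0.031,0,0.0013,0,0,0,0.05],[0.031,0,0.0013,0,0,0,0.05]]]'

```text
time_s: 7.8
position: [0.5476, -0.208, 0.1819]
tcp_rot: [[0.001, 0.9, 0.437], [-0.0, 0.437, -0.9], [-1.0, 0.0, 0.001]]
force: [0.3, 0.1, -2.2]
opening: 0.709
```

Run:
```python
from h import *
rows((.5475,-.2078,.17,-64.1))
c=capture('scene')
cv2.imwrite('pics/f.png',cv2.resize(c['pixels'][80:160,220:310][:,:,::-1],None,fx=8,fy=7.5,interpolation=cv2.INTER_CUBIC))
```

```text
t 7.8 p [ 0.5476 -0.208   0.1819] yaw -64.1 q [-31.7  30.   90.3   0.   59.7  32.4] F [ 0.3  0.1 -2.2] M [-0.11  0.1  -0.02] op 61.7 tilt 0.0005 0.0007
[0.0119, 0.0, -0.0002, -0.0, 0.0, -0.0]
```

View pics/f.png

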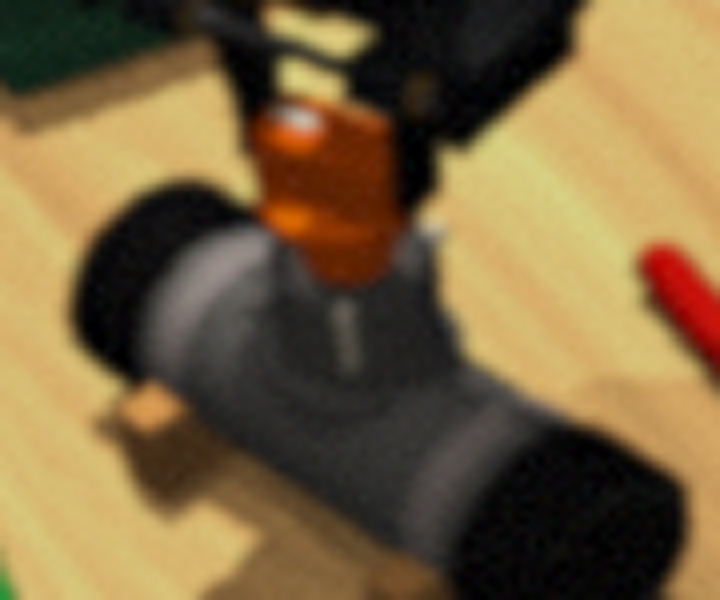

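Run:
```python
from h import *
c=capture('scene')
for z in(.189,.1915,.194):
    x,f,o,m=fitscene(c,[.549,-.206,z,-64.1],0); print(z,x,f,o.sum())
x,f,o,m=fitscene(c,[.549,-.206,.1915,-64.1],0)
print(proj(c,[[.5499,-.2057,.14],[x[0],x[1],.139],[.5499,-.2057,.1915]]), proj(c,[[x[0],x[1],.1915]]))
t=np.linspace(0,2*np.pi,60)
im=cv2.resize(c['pixels'][80:160,220:310][:,:,::-1],None,fx=8,fy=8,interpolation=cv2.INTER_CUBIC)
def dr(P,col):
    q=((proj(c,P)-[220,80]+.5)*8-.5).round().astype(int); cv2.polylines(im,[q.reshape(-1,1,2)],True,col,1)
cx,cy=.5499,-.2057
for r in(.033,.028):dr([(cx+r*np.cos(u),cy+r*np.sin(u),.14) for u in t],(0,255,0))
for h in(-.014,-.02):dr([(x[0]+.033*np.cos(u),x[1]+.033*np.sin(u),.1915+h) for u in t],(255,0,0))
dr([(x[0]+.0195*np.cos(u),x[1]+.0195*np.sin(u),.1475) for u in t],(255,0,255))
g=parts(x[0],x[1],.1915,np.radians(-64.1))[0]
dr([g[1],g[3],g[7],g[5]],(255,255,0))
cv2.imwrite('pics/g.png',im)
```

```text
0.189 [ 0.55021675 -0.20801887] 68.265625 319
0.1915 [ 0.55191977 -0.20486627] 69.59375 319
0.194 [ 0.55281262 -0.2019029 ] 70.390625 319
[[263.75402846 113.66710609]
 [263.33093776 114.30049417]
 [262.25820762 100.45427726]] [[261.79353331 100.83780293]]
```

View pics/g.png

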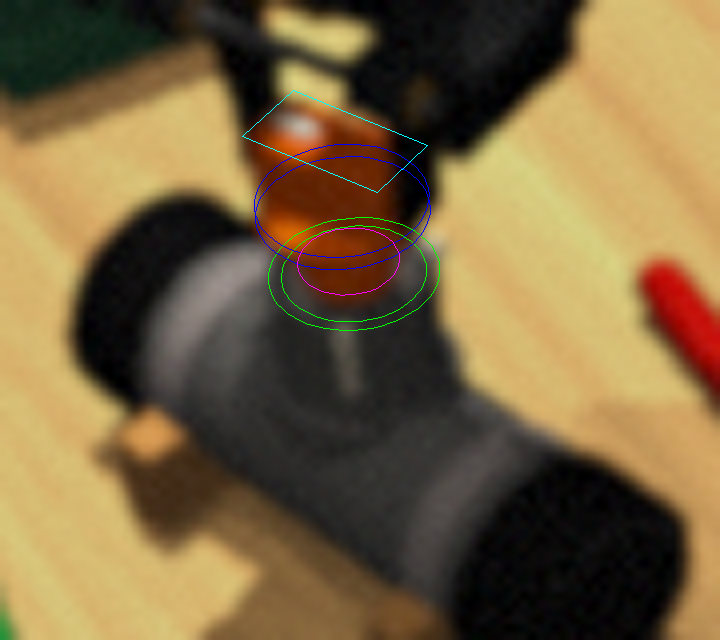

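The overlay agrees with the picture to about 1 pixel: the nose is inside the rim. Lowering in steps and watching the force.

>>> play_rows --rows '[[[0.004,0,0,0,0,0,0.05],[0.008,0,0,0,0,0,0.05],[0.011,0,0,0,0,0,0.05],[0.011,0,0,0,0,0,0.05]]]'

```text
time_s: 8.3
position: [0.5468, -0.2075, 0.1698]
tcp_rot: [[-0.001, 0.9, 0.437], [0.001, 0.437, -0.9], [-1.0, -0.001, -0.001]]
force: [-0.1, -0.4, -1.4]
opening: 0.714
```

>>> play_rows --rows '[[[0.001,0,0,0,0,0,0.05],[0.002,0,0,0,0,0,0.05],[0.002,0,0,0,0,0,0.05]]]'

```text
time_s: 8.6
position: [0.5472, -0.2078, 0.1685]
tcp_rot: [[-0.0, 0.9, 0.437], [0.0, 0.437, -0.9], [-1.0, -0.0, -0.0]]
force: [0.0, 0.7, -1.7]
opening: 0.714
```

>>> play_rows --rows '[[[0.001,0,0,0,0,0,0.05],[0.002,0,0,0,0,0,0.05],[0.002,0,0,0,0,0,0.05]]]'

```text
time_s: 8.9
position: [0.5473, -0.2079, 0.1666]
tcp_rot: [[0.0, 0.9, 0.437], [-0.0, 0.437, -0.9], [-1.0, 0.0, 0.0]]
force: [-0.0, 0.5, -2.1]
opening: 0.712
```

>>> play_rows --rows '[[[0.0007,0,0,0,0,0,0.05],[0.0014,0,0,0,0,0,0.05],[0.0014,0,0,0,0,0,0.05]]]'

```text
time_s: 9.2
position: [0.5474, -0.2079, 0.1663]
tcp_rot: [[0.001, 0.9, 0.437], [-0.001, 0.437, -0.9], [-1.0, 0.0, 0.001]]
force: [-2.2, 1.1, 6.4]
opening: 0.714
```

Contact is at TCP z ≈ 0.166. With the TCP about 8–9 mm below the grip centre, that matches the lip and not the rim. Letting go.

>>> play_rows --rows '[[[0,0,0,0,0,0,0.087],[0,0,0,0,0,0,0.087],[0,0,0,0,0,0,0.087],[0,0,0,0,0,0,0.087],[0,0,0,0,0,0,0.087],[0,0,0,0,0,0,0.087]]]'

```text
time_s: 9.8
position: [0.5473, -0.2078, 0.165]
tcp_rot: [[-0.0, 0.9, 0.437], [0.0, 0.437, -0.9], [-1.0, -0.0, -0.0]]
force: [-0.2, 0.0, 0.4]
opening: 0.992
```

Run:
```python
from h import *
rows((.5475,-.2078,.17,-64.1))
c=capture('scene')
cv2.imwrite('pics/i.png',cv2.resize(c['pixels'][80:160,220:310][:,:,::-1],None,fx=8,fy=7.5,interpolation=cv2.INTER_CUBIC))
c=capture('top')
cv2.imwrite('pics/it.png',cv2.resize(c['pixels'][150:250,430:560][:,:,::-1],None,fx=6,fy=6,interpolation=cv2.INTER_CUBIC))
```

```text
t 9.8 p [ 0.5473 -0.2078  0.165 ] yaw -64.1 q [-31.7  31.3  91.1  -0.   57.6  32.4] F [-0.2  0.   0.4] M [-0.04  0.13 -0.  ] op 86.3 tilt -0.0001 -0.0001
[-0.005, 0.0002, 0.0001, -0.0, -0.0, 0.0]
```

View pics/i.png

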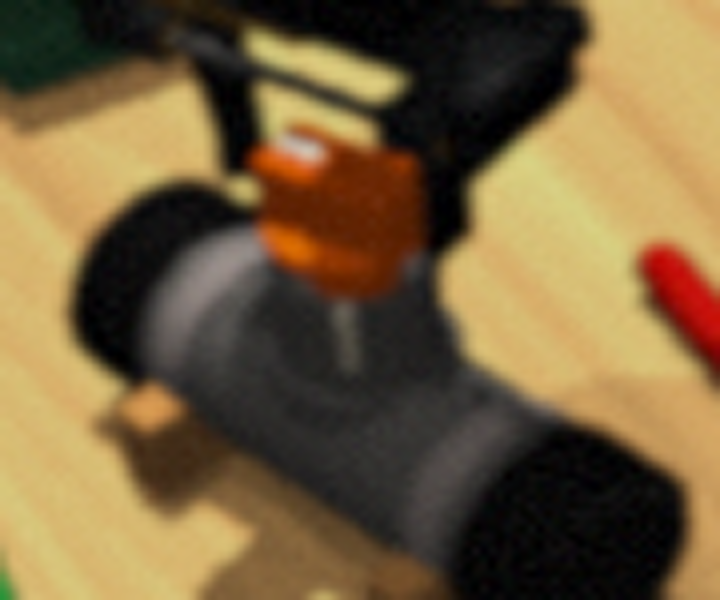

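View pics/it.png

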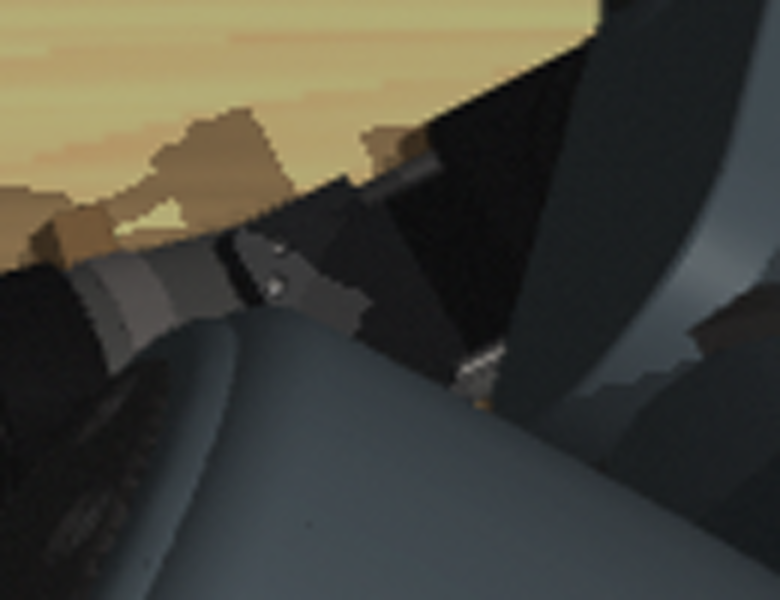

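Run:
```python
from h import *
c=capture('scene')
for z in(.1695,.1745,.1795):
    x,f,o,m=fitscene(c,[.549,-.206,z,-64.1],0); print(z,x,f,o.sum())
x=[.5493,-.2057]
t=np.linspace(0,2*np.pi,60)
im=cv2.resize(c['pixels'][80:140,220:300][:,:,::-1],None,fx=9,fy=9,interpolation=cv2.INTER_CUBIC)
def dr(P,col):
    q=((proj(c,P)-[220,80]+.5)*9-.5).round().astype(int); cv2.polylines(im,[q.reshape(-1,1,2)],True,col,1)
z=.1745
dr([(x[0]+.033*np.cos(u),x[1]+.033*np.sin(u),.14) for u in t],(0,255,0))
for h in(-.014,-.02):dr([(x[0]+.033*np.cos(u),x[1]+.033*np.sin(u),z+h) for u in t],(255,0,0))
g=parts(x[0],x[1],z,np.radians(-64.1))[0]
dr([g[1],g[3],g[7],g[5]],(255,255,0))
cv2.imwrite('pics/j.png',im)
```

```text
0.1695 [ 0.54655737 -0.20929651] 70.53125 336
0.1745 [ 0.54905898 -0.20335157] 71.609375 336
0.1795 [ 0.55169577 -0.19619722] 72.734375 336
```

View pics/j.png

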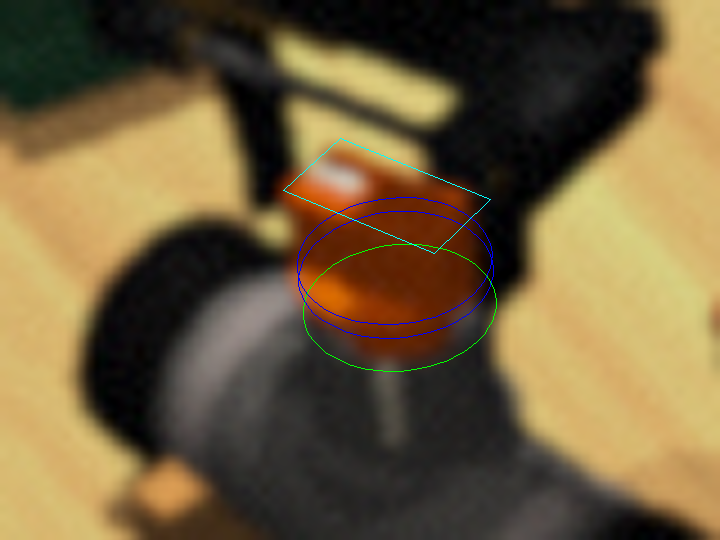

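The plug stands level and up on the lip with the gripper open, stripe at the near-left mark. The overlay agrees within about 1–1.5 px. Taking it again.

>>> play_rows --rows '[[[0,0,0,0,0,0,0.05],[0,0,0,0,0,0,0.05],[0,0,0,0,0,0,0.05],[0,0,0,0,0,0,0.05],[0,0,0,0,0,0,0.05],[0,0,0,0,0,0,0.05]]]'

```text
time_s: 10.55
position: [0.5473, -0.2078, 0.1652]
tcp_rot: [[-0.0, 0.9, 0.437], [-0.0, 0.437, -0.9], [-1.0, -0.0, 0.0]]
force: [-0.1, 0.8, -0.9]
opening: 0.712
```

>>> play_rows --rows '[[[-0.0003,0,0,-3,0,0,0.05],[-0.0005,0,0,-8,0,0,0.05],[-0.0005,0,0,-14,0,0,0.05],[-0.0005,0,0,-20,0,0,0.05],[-0.0005,0,0,-20,0,0,0.05]]]'

```text
time_s: 11.05
position: [0.5469, -0.2076, 0.1653]
tcp_rot: [[-0.001, 0.696, 0.718], [0.0, 0.718, -0.696], [-1.0, -0.0, -0.001]]
force: [-0.3, -0.2, -1.6]
opening: 0.714
```

>>> play_rows --rows '[[[0,0,0,-6,0,0,0.05],[0,0,0,-12,0,0,0.05],[0,0,0,-18,0,0,0.05],[0,0,0,-24,0,0,0.05],[0,0,0,-30,0,0,0.05],[0,0,0,-30,0,0,0.05],[0,0,0,-30,0,0,0.05]]]'

```text
time_s: 11.75
position: [0.5471, -0.2077, 0.1654]
tcp_rot: [[-0.0, 0.247, 0.969], [0.0, 0.969, -0.247], [-1.0, 0.0, -0.0]]
force: [-0.9, -0.4, -1.2]
opening: 0.713
```

>>> play_rows --rows '[[[0.0015,0,0,0,0,0,0.05],[0.003,0,0,0,0,0,0.05],[0.003,0,0,0,0,0,0.05]]]'

```text
time_s: 12.05
position: [0.547, -0.2077, 0.1623]
tcp_rot: [[-0.001, 0.244, 0.97], [0.0, 0.97, -0.244], [-1.0, 0.0, -0.001]]
force: [0.0, -0.4, -1.5]
opening: 0.711
```

It dropped 3 mm below the lip level with no force, so it is off the lip. Continuing down.

>>> play_rows --rows '[[[0.0015,0,0,0,0,0,0.05],[0.003,0,0,0,0,0,0.05],[0.003,0,0,0,0,0,0.05]]]'

```text
time_s: 12.35
position: [0.5471, -0.2077, 0.1594]
tcp_rot: [[-0.0, 0.244, 0.97], [0.0, 0.97, -0.244], [-1.0, 0.0, -0.001]]
force: [-0.9, -0.5, -1.8]
opening: 0.714
```

>>> play_rows --rows '[[[0.0007,0,0,0,0,0,0.05],[0.0015,0,0,0,0,0,0.05],[0.0015,0,0,0,0,0,0.05]]]'

```text
time_s: 12.65
position: [0.5472, -0.2078, 0.1581]
tcp_rot: [[-0.0, 0.244, 0.97], [0.0, 0.97, -0.244], [-1.0, 0.0, -0.0]]
force: [0.3, 0.3, -1.6]
opening: 0.71
```

>>> play_rows --rows '[[[0.0005,0,0,0,0,0,0.05],[0.001,0,0,0,0,0,0.05],[0.001,0,0,0,0,0,0.05]]]'

```text
time_s: 12.95
position: [0.5472, -0.2077, 0.1571]
tcp_rot: [[-0.0, 0.244, 0.97], [0.0, 0.97, -0.244], [-1.0, 0.0, -0.0]]
force: [0.3, -0.7, -1.8]
opening: 0.709
```

>>> play_rows --rows '[[[0.0004,0,0,0,0,0,0.05],[0.0008,0,0,0,0,0,0.05],[0.0008,0,0,0,0,0,0.05]]]'

```text
time_s: 13.25
position: [0.5473, -0.2078, 0.1568]
tcp_rot: [[0.0, 0.244, 0.97], [-0.0, 0.97, -0.244], [-1.0, -0.0, 0.0]]
force: [0.2, 0.1, 1.1]
opening: 0.71
```

Contact at TCP 0.1567, a drop of about 8.5 mm, which matches the thread start. Driving forward along the helix.

>>> play_rows --rows '[[[0.0002,0,0,2,0,0,0.05],[0.0006,0,0,6,0,0,0.05],[0.001,0,0,10,0,0,0.05],[0.0015,0,0,15,0,0,0.05],[0.002,0,0,20,0,0,0.05],[0.002,0,0,20,0,0,0.05]]]'

```text
time_s: 13.85
position: [0.5482, -0.2085, 0.155]
tcp_rot: [[0.002, 0.561, 0.828], [-0.002, 0.828, -0.561], [-1.0, -0.0, 0.003]]
force: [0.2, -1.1, 1.2]
opening: 0.714
```

Run:
```python
from h import *
rows()
```

```text
t 13.85 p [ 0.5482 -0.2085  0.155 ] yaw -34.09 q [-31.7  32.1  91.6  -0.   56.2   2.4] F [ 0.2 -1.1  1.2] M [-0.23  0.04  0.  ] op 62.1 tilt -0.0 0.0027
```

Forces are light. Continuing: 30° more, down 3 mm.

>>> play_rows --rows '[[[0.0005,0,0,5,0,0,0.05],[0.001,0,0,10,0,0,0.05],[0.0015,0,0,15,0,0,0.05],[0.002,0,0,20,0,0,0.05],[0.0025,0,0,25,0,0,0.05],[0.003,0,0,30,0,0,0.05],[0.003,0,0,30,0,0,0.05]]]'

```text
time_s: 14.55
position: [0.5478, -0.2082, 0.152]
tcp_rot: [[0.001, 0.899, 0.438], [-0.001, 0.438, -0.899], [-1.0, 0.001, 0.001]]
force: [-0.1, -0.5, 3.5]
opening: 0.712
```

Run:
```python
from h import *
rows()
```

```text
t 14.55 p [ 0.5478 -0.2082  0.152 ] yaw -64.01 q [-31.7  32.3  91.7   0.   55.9  32.3] F [-0.1 -0.5  3.5] M [-0.16  0.18 -0.04] op 61.9 tilt 0.0009 0.0013
```

>>> play_rows --rows '[[[0.0003,0,0,3,0,0,0.05],[0.0006,0,0,6,0,0,0.05],[0.0008,0,0,8,0,0,0.05],[0.001,0,0,10,0,0,0.05],[0.001,0,0,10,0,0,0.05]]]'

```text
time_s: 15.05
position: [0.5481, -0.2078, 0.1511]
tcp_rot: [[0.002, 0.961, 0.277], [-0.0, 0.277, -0.961], [-1.0, 0.002, 0.001]]
force: [-0.4, 1.6, 5.3]
opening: 0.711
```

Run:
```python
from h import *
rows()
```

```text
t 15.05 p [ 0.5481 -0.2078  0.1511] yaw -73.94 q [-31.7  32.4  91.8   0.   55.7  42.2] F [-0.4  1.6  5.3] M [ 0.07 -0.1   0.01] op 61.9 tilt 0.0019 0.001
```

>>> play_rows --rows '[[[0.0002,0,0,2,0,0,0.05],[0.0004,0,0,4,0,0,0.05],[0.0004,0,0,4,0,0,0.05]]]'

```text
time_s: 15.35
position: [0.5478, -0.208, 0.1508]
tcp_rot: [[0.001, 0.978, 0.208], [-0.001, 0.208, -0.978], [-1.0, 0.001, 0.001]]
force: [-0.6, 0.3, 4.8]
opening: 0.713
```

Run:
```python
from h import *
rows()
```

```text
t 15.35 p [ 0.5478 -0.208   0.1508] yaw -77.98 q [-31.7  32.4  91.8   0.   55.7  46.2] F [-0.6  0.3  4.8] M [ 0.17  0.22 -0.13] op 62.1 tilt 0.0012 0.0008
```

>>> play_rows --rows '[[[0,0,0,2,0,0,0.05],[0,0,0,4,0,0,0.05],[0,0,0,4,0,0,0.05]]]'

```text
time_s: 15.65
position: [0.5472, -0.2079, 0.1508]
tcp_rot: [[0.0, 0.99, 0.14], [-0.0, 0.14, -0.99], [-1.0, 0.0, 0.0]]
force: [-1.2, -0.2, 7.2]
opening: 0.708
```

Run:
```python
from h import *
rows()
```

```text
t 15.65 p [ 0.5472 -0.2079  0.1508] yaw -81.97 q [-31.7  32.4  91.8  -0.   55.8  50.2] F [-1.2 -0.2  7.2] M [ 0.09  0.3  -0.09] op 61.6 tilt 0.0002 0.0003
```

>>> play_rows --rows '[[[0,0,0,2,0,0,0.05],[0,0,0,4,0,0,0.05],[0,0,0,4,0,0,0.05]]]'

```text
time_s: 15.95
position: [0.5468, -0.2072, 0.1508]
tcp_rot: [[-0.001, 0.997, 0.071], [0.001, 0.071, -0.997], [-1.0, -0.001, -0.001]]
force: [-1.6, 1.7, 8.1]
opening: 0.709
```

Run:
```python
from h import *
rows()
```

```text
t 15.95 p [ 0.5468 -0.2072  0.1508] yaw -85.93 q [-31.7  32.4  91.9   0.   55.9  54.2] F [-1.6  1.7  8.1] M [ 0.3   0.4  -0.09] op 61.7 tilt -0.0008 -0.0009
```

It is now 22° past the mark, and z has stopped dropping at 0.1508, the predicted home height. Letting go and backing off to look.

>>> play_rows --rows '[[[0,0,0,0,0,0,0.087],[0,0,0,0,0,0,0.087],[0,0,0,0,0,0,0.087],[0,0,0,0,0,0,0.087],[0,0,0,0,0,0,0.087],[-0.02,0,0,0,0,0,0.087],[-0.05,0,0,0,0,0,0.087],[-0.09,0,0,0,0,0,0.087],[-0.13,0,0,0,0,0,0.087]]]'

```text
time_s: 16.85
position: [0.5468, -0.2076, 0.2807]
tcp_rot: [[-0.001, 0.998, 0.068], [0.001, 0.068, -0.998], [-1.0, -0.001, -0.001]]
force: [-0.5, 0.3, -0.1]
opening: 0.999
```

Run:
```python
from h import *
rows((.48,.10,.28,-85))
c=capture('scene')
cv2.imwrite('pics/k.png',cv2.resize(c['pixels'][80:160,220:310][:,:,::-1],None,fx=8,fy=7.5,interpolation=cv2.INTER_CUBIC))
```

```text
t 16.85 p [ 0.5468 -0.2076  0.2807] yaw -86.09 q [-31.7  23.6  83.9  -0.   72.6  54.4] F [-0.5  0.3 -0.1] M [-0.03  0.17  0.06] op 86.9 tilt -0.0014 -0.0009
[0.001, -0.0457, -0.3114, -1.1, -0.1, 0.1]
```

View pics/k.png

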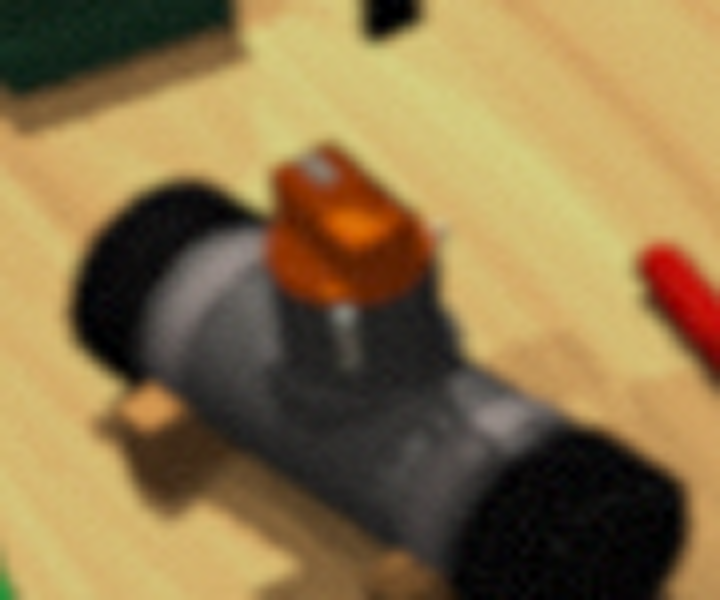

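The flange sits flush on the rim in the scene view. I move aside for the top view.

>>> play_rows --rows '[[[0,-0.006,-0.044,0,0,0,0.087],[0,-0.013,-0.09,0,0,0,0.087],[0,-0.02,-0.135,0,0,0,0.087],[0,-0.027,-0.18,0,0,0,0.087],[0,-0.033,-0.225,0,0,0,0.087],[0,-0.04,-0.27,0,0,0,0.087],[0,-0.046,-0.311,0,0,0,0.087],[0,-0.046,-0.311,0,0,0,0.087]]]'

```text
time_s: 17.7
position: [0.478, 0.1036, 0.2798]
tcp_rot: [[-0.002, 0.997, 0.074], [0.002, 0.074, -0.997], [-1.0, -0.001, -0.002]]
force: [0.1, -0.1, 0.1]
opening: 0.998
```

Run:
```python
from h import *
rows()
c=capture('top'); cv2.imwrite('pics/topf.png',c['pixels'][:,:,::-1])
im=cv2.resize(c['pixels'][170:225,460:535][:,:,::-1],None,fx=10,fy=10,interpolation=cv2.INTER_CUBIC)
cv2.imwrite('pics/l.png',im)
x,f,D=fitplug(c,[.547,-.208,np.radians(-85)],.160); print(x,np.degrees(x[2]),f,D.sum())
x,f,D=fitplug(c,[.547,-.208,np.radians(-85)],.160,True); print(x,np.degrees(x[2]),f)
s=capture('scene')
for z in(.158,.160,.162,.164):
    x,f,D=fitplug(s,[.547,-.208,np.radians(-85)],z); print(z,x,np.degrees(x[2]),f)
```

```text
t 17.7 p [0.478  0.1036 0.2798] yaw -85.74 q [-1.  15.6 96.9  0.1 67.6 84.7] F [ 0.1 -0.1  0.1] M [-0.09  0.13  0.  ] op 86.9 tilt -0.0014 -0.0019
[ 0.54737941 -0.20788724 -1.45451013] -83.33729189772008 366.40625 600.0
[ 0.56032869 -0.2317922  -1.56394867  0.09134431] -89.6076582920367 293.84375
0.158 [ 0.55143198 -0.20864004 -1.54922024] -88.76378124896031 75.5
0.16 [ 0.55126372 -0.20894521 -1.61362665] -92.45399695156097 74.703125
0.162 [ 0.55254969 -0.2060967  -1.61503611] -92.53475303144798 75.75
0.164 [ 0.55320323 -0.20464777 -1.62307991] -92.99562857924896 77.59375
```

View pics/l.png

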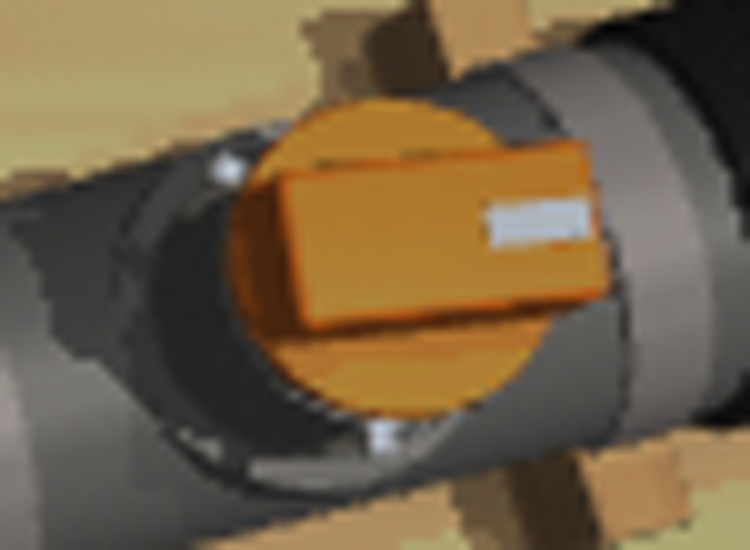

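View pics/topf.png

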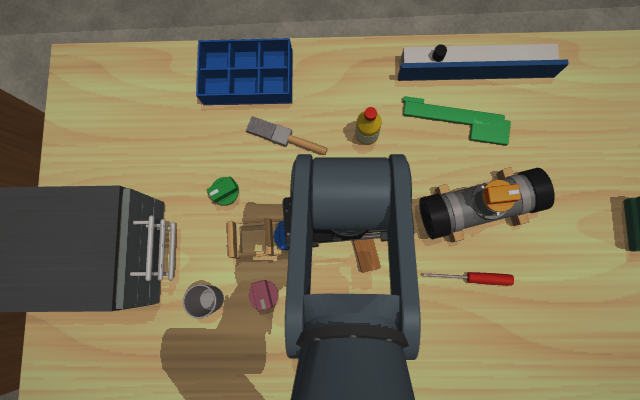

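Top view: the stripe lies at about -85°, so the plug turned with the gripper. The flange is concentric on the neck, and the marks are visible at crop (230,168) and (385,435). The other things are in place. Between lip and end the grip sank 14.4 mm, against 14.5 expected.

Run:
```python
from rig import *
print(hand_in())
```

```text
the job is handed in; nothing more can be done
None
```

The orange plug is in the neck with its flange home on the rim, and I handed the job in at about 18 s of the 48 s allowed.

- **Placing:** I took the plug from the rack by the ends of its grip and stood it on the thread lip. The stripe was at −64°, the angle I had measured for that mark. Contact came at the lip's height, and I let go.
- **Threading:** I took it again and turned it 50° backward. It then went down about 8.5 mm with no resistance, inside the 7 to 10 mm expected. I drove it forward about 72°, following the thread, and released it.

**Last checks**
- The grip sank 14.4 mm from the lip to the end, against 14.5 mm expected. The height stayed constant over the last 8° of turning.
- Both cameras show the plug level and concentric with the neck, with the stripe at about −85°.
- Measured wrist forces stayed under about 9 N. The robot is clear of everything, and the other things look undisturbed, although the arm partly hid the blue plug and the offcut in the last top view.

**What did not agree or was not confirmed**
- The two cameras disagreed by 2 to 4 mm on positions. I used values between them, and my scene-camera fits were only good to about 1 pixel (2 to 3 mm).
- I felt no clear tightening torque at the end, although I had turned about as far as the stated tight point. "Fully home" therefore rests on the height, the turn angle and the pictures, not on torque.
- I confirmed the stripe over the mark from the gripper angle and the side view only, because the arm blocked the top camera at that moment.

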